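Shut the file drawer and the parts box after sharpening

ROBOT

A 6-joint arm with a two-finger parallel gripper is mounted at the origin on the work surface. World frame = base frame: x ahead of the robot, y to its left, z up, the work surface at z = 0. Lengths are in m, angles in rad, forces in N, time in s.
With the tool pointing down it reaches from about 0.35 to 0.775 m from the base axis. Payload 7.3 kg.
Tool frame: the origin (TCP) lies on the centre line of the jaws, within the pads' length; the fingertips stand robot.tips_ahead ahead of it and the grasp point (between the pads) lies 5 mm behind it (robot.tips_ahead is the distance from the TCP to the fingertips, in m); z points along the fingers, y is the line along which they close (so a half turn about z gives the same grasp; the last joint's range is limited). The gripper opens to 92 mm and grips with 3 to 60 N. Pads are 19 mm wide; open, the fingers measure 130 mm over their backs; the gripper's body (75 mm by 190 mm) begins 47 mm behind the grasp point.
Start: joints at [0.975, 0.342, 1.524, -0, 1.275, -0.146], TCP at [0.228, 0.473, 0.203] pointing down, gripper open.
Joint ranges: [-2.53, 2.53], [-0.77, 2.02], [0.04, 2.7], [-1, 4.14], [0.28, 2.66], [-3.11, 3.11]. Speed limits (rad/s): [2.57, 2.57, 3.14, 3.14, 3.14, 3.14].

INTERFACE

Orientations are given as a unit quaternion [x, y, z, w].
In Python, from workcell import robot gives the robot as it stands.
- The arm moves only by the tool jog_arm, never from a script. Its argument "series" is text: rows parted by semicolons, each of 7 numbers parted by spaces: the shift along the tool's x, y, z in cm, then the turn, a rotation vector about the tool's x, y, z in degrees, then the finger opening in cm, from 0 to 9.18. A call has 1 to 20 rows; each row is the pose to reach, as a shift and turn from the pose commanded when the call began, along the tool's axes at that moment; what a row does not reach only later rows make up. A row lasts 1/8 s, in which the tool goes at most 62.5 mm and 10.7 degrees, less where a joint would pass 70% of its speed; a pose out of reach is approached as far as the arm can. A call with a gripper value outside its range is refused whole. The fingers move at their own pace and stop on an object; "grip_force" is the grip in N (left out, the last holds). Time passes only in rows, so rows that repeat a pose let the fingers close. It gives the time, the measured TCP pose, the force, the opening and the grip force at its end, in the units of the state.
- robot.read_state(): the state, without advancing time (a new reading comes with each control period).
- robot.capture(name): name is "scene" or "top" or "wrist"; returns the picture (480x640x3 uint8, red, green, blue); there is no depth.
- robot.get_calibration(name): a dict with "intrinsics" (3x3 intrinsics, pixels), "k1" (the pictures are not rectified: a ray, as slopes to the right and down, at radius r is drawn at 1 + k1 r^2 times it, then the intrinsics apply), "pose" (4x4, takes a point from camera to world coordinates); the wrist camera has in their place "hand_eye" (4x4, takes a point from camera to tool coordinates, whose origin is the TCP and whose axes are the flange's). Camera axes: x right, y down, z forward; pixel columns grow to the right and rows downward; lengths in m; the calibration is good to about 2 mm. A picture is of the moment at which its call begins: read the wrist's pose just before it. get_calibration takes no time and is no camera call.
- robot.job_done(): hands the job in; it is judged then, once.
The state is a dict: "time": time; "qpos": joint angles; "qvel": joint speeds; "joint_torque": joint torques, N m; "tool_pos": TCP position; "tcp_rot": TCP orientation; "contact_force": force on the tool from outside, world axes, zero at the start; "moment": the same for the moment, N m; "grip_width": finger opening in m; "grasp_force": force on a finger pad.
Only numpy, scipy, OpenCV 4.12 (cv2) and the standard library are available. Lean on these libraries where they do the work, as an engineer would, in place of code of your own. Each camera call takes 0.05 s, during which the arm holds its last target. There are 200 camera calls.

TASK

The saw sharpening is done, so close up its kit with the fingertips: push the drawer of the narrow drawer unit fully home, and push the open lid of the steel parts box down until it lies fully shut, both gently and without slamming, in either order. The drawer of the wide unit is still needed and stays open as it is. Pick nothing up: the parts box stays standing where it is, and the other things on the bench are left undisturbed.

Things in the scene. Friction and masses are not known exactly. Their poses are not given: they have to be found in the camera images.
- narrow_unit: Narrow grey sheet-steel drawer unit, fixed to the bench: 200 mm deep (its x), 110 mm wide (its y), 100 mm high. Origin: centre of its underside, on the bench. Its open side faces its own -x. The three stations (narrow unit, wide unit, mat with parts box) stand abreast about 250 mm apart in any left-right order, each turned by up to 0.15 rad.
- narrow_drawer (a joint): How far the narrow unit's drawer is pulled out, in m: 0 is fully home, 0.14 the stop; starts 0.05 to 0.11. It slides out along the unit's -x, stays where it is left, and takes about 2 to 4 N to push.
- narrow_front (a point): Middle of the outer face of the narrow drawer's flat front panel (108 mm wide, 88 mm high, from 6 to 94 mm above the bench, 8 mm thick, no handle, only a thin label plate). Moves with the drawer; axes as the unit's, +x is the way to push it in. When home this face is 108 mm in front (-x) of the unit's origin.
- wide_unit: Wide grey sheet-steel drawer unit, same as the narrow one but 170 mm wide; fixed. Origin: centre of its underside; its open side faces its own -x.
- wide_drawer (a joint): How far the wide unit's drawer is pulled out, in m (starts 0.05 to 0.11). It slides easily; to be left as it is.
- wide_front (a point): Middle of the outer face of the wide drawer's front panel (168 mm wide, 88 mm high, from 6 to 94 mm above the bench). Axes as the wide unit's.
- parts_box: Loose grey steel box with sprockets inside, about 2 kg, 160 mm deep (x), 150 mm wide (y), 70 mm high without its lid, standing on a 3 mm rubber mat. Origin: centre of its underside. Its lid is hinged on the far (+x) upper edge.
- lid_hinge (a point): Middle of the lid's hinge line, on the box: 80 mm behind (+x) and 70.5 mm above the box's origin. The hinge runs along the box's y; axes as the box's.
- box_lid (a joint): Opening angle of the parts box's lid in rad: 0 is shut, lying flat on the box; starts 0.6 to 1.1, its free edge raised, so that its outer face looks up and away from the robot. The hinge is stiff: the lid stays at any angle and takes about 1 to 4 N at the free edge to push down.
- lid_edge (a point): Middle of the lid's free edge, on the outer (upper) face. The lid is a plain flat plate 160 mm long from the hinge, 150 mm wide, 6 mm thick, its underside through the hinge line, no knob. Moves with the lid: its x runs in the plate from free edge to hinge, its z is the outer face's normal.
- oil_bottle: Bystander: bottle, 60 mm diameter, 170 mm high, standing on top of the wide unit towards the back. Origin: centre of its underside.
- spark_plug: Bystander: spark plug standing upright beside the narrow unit, 25 mm diameter, 64 mm high. Origin: centre of its underside.
- clutch_drum: Bystander: steel ring, 60 mm diameter, 20 mm high, lying on top of the narrow unit towards the back. Origin: centre of its underside.
- nut_jar: Bystander: small jar, 54 mm diameter, 70 mm high, standing on the mat behind the parts box. Origin: centre of its underside.
- screwdriver: Bystander: screwdriver lying on the bench front left.
- wrench: Bystander: wrench lying on the bench front right.
- brush: Bystander: brush lying on the bench far right.
Mind the look-alikes: they are no part of the job. What is shaped like the parts_box but blue is not meant.

How it is judged:
At the end, for the whole second after the job is handed in: The narrow drawer is within 5 mm of fully home and the lid within 0.035 rad (about 6 mm at its free edge) of shut; the wide drawer stands open within 12 mm of where it was; the parts box stands flat and at rest within 40 mm of where it was (value of joint narrow_drawer below 0.005 m and value of joint box_lid below 0.035 rad and value of joint wide_drawer above 0.03 m and distance of wide_front from where it was at the start of the episode below 0.012 m and distance of parts_box from where it was at the start of the episode below 0.04 m and angle between parts_box's own z axis and vertical below 0.06 rad and linear speed of parts_box below 0.02 m/s); the robot touches nothing.
It fails at once if the lid is slammed (faster than 2.5 rad/s) (velocity of joint box_lid below -2.5 rad/s).
It fails at once if the drawer is slammed (faster than 0.4 m/s) (velocity of joint narrow_drawer below -0.4 m/s).
It fails at once if the parts box is lifted 15 mm, tipped or shoved more than 40 mm (height (world z) of parts_box above 0.018 m or angle between parts_box's own z axis and vertical above 0.15 rad or distance of parts_box from where it was at the start of the episode above 0.04 m).
It fails at once if the wide drawer is moved more than 12 mm (distance of wide_front from where it was at the start of the episode above 0.012 m).
It fails at once if a bystander is moved or lifted more than 30 mm, or knocked over (distance of any of oil_bottle, spark_plug, clutch_drum, nut_jar, screwdriver, wrench, brush from where it was at the start of the episode above 0.03 m or angle between any of oil_bottle, spark_plug, clutch_drum, nut_jar's own z axis and vertical above 0.5 rad).
It also fails if it takes over 48 s, if anything falls off the work surface, if the arm or the gripper's body presses on something with over 40 N, if the wrist force passes 120 N, or if a joint passes its speed limit or range.

## Working session

There is one attempt and no reset: what is moved stays moved. The work goes in short steps, Python scripts to look and compute and a tool call to move; the robot and the scene stay as the last step left them, time stands still between calls to the robot, and variables do not carry over. Pictures are saved under pics/ and viewed, at most 10 in all, crops included, and the job is handed in when it is done.

Besides the shell and the picture viewer there is one more tool, called after "Request:" as a command line: name --argument value ..., lists and objects as JSON in quotes. jog_arm: Moves the arm, as the interface text tells. Its arguments: {"type":"object","properties":{"series":{"type":"string"},"grip_force":{"type":"number"}},"required":["series"]}

```bash
mkdir -p pics; ls; python3 - <<'E'
from workcell import robot
import cv2,numpy as np
np.set_printoptions(precision=4,suppress=True)
for n in("scene","top"):
    cv2.imwrite(f"pics/{n}0.png",robot.capture(n)[:,:,::-1]); print(n,robot.get_calibration(n))
print(robot.get_calibration("wrist"),robot.tips_ahead,robot.read_state())
E
```

```text
pics
scene {'intrinsics': array([[546.1176,   0.    , 322.028 ],
       [  0.    , 546.1176, 240.5067],
       [  0.    ,   0.    ,   1.    ]]), 'k1': -0.09806361599112128, 'pose': array([[-0.0141,  0.6922, -0.7216,  1.3634],
       [ 0.9998, -0.0013, -0.0208, -0.0417],
       [-0.0154, -0.7217, -0.692 ,  0.9522],
       [ 0.    ,  0.    ,  0.    ,  1.    ]])}
top {'intrinsics': array([[557.1218,   0.    , 321.0654],
       [  0.    , 557.1218, 238.6524],
       [  0.    ,   0.    ,   1.    ]]), 'k1': -0.08686121959079053, 'pose': array([[ 0.0223, -0.9958,  0.0887,  0.3509],
       [-0.9997, -0.0212,  0.0137, -0.0833],
       [-0.0118, -0.089 , -0.996 ,  1.609 ],
       [ 0.    ,  0.    ,  0.    ,  1.    ]])}
{'intrinsics': array([[377.7275,   0.    , 319.1749],
       [  0.    , 377.7275, 237.9429],
       [  0.    ,   0.    ,   1.    ]]), 'k1': 0.004916033962524428, 'hand_eye': array([[ 0.0003, -0.9538, -0.3006,  0.0826],
       [ 1.    , -0.0001,  0.0015,  0.0012],
       [-0.0014, -0.3006,  0.9538, -0.1807],
       [ 0.    ,  0.    ,  0.    ,  1.    ]])} 0.014 {'time': 0.1, 'qpos': array([ 0.9751,  0.3427,  1.5249, -0.    ,  1.2754, -0.146 ]), 'qvel': array([-0.0001, -0.0022, -0.0024,  0.0013,  0.0011, -0.0016]), 'joint_torque': array([  0.0021, -43.2001, -24.4696,   0.072 ,   0.0526,  -0.0001]), 'tool_pos': array([0.228 , 0.4725, 0.2019]), 'tcp_rot': array([ 0.223 ,  0.9748, -0.0006, -0.0002]), 'contact_force': array([-0.8176,  0.0848,  0.1867]), 'moment': array([-0.0078, -0.0143, -0.0313]), 'grasp_force': 0.0, 'grip_width': 0.09205429871690048}
```

View pics/top0.png

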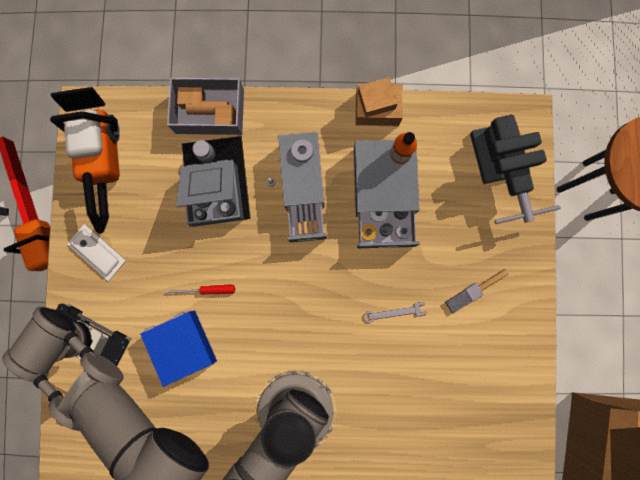

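View pics/scene0.png

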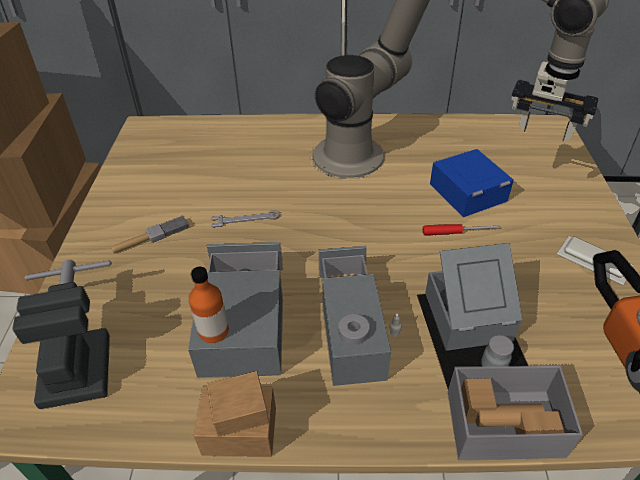

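Top view: the steel parts box on the black mat is at (212,195), its lid edge near (180,185), the narrow unit at (302,185) with its front at (308,238), and the wide unit at (387,195). The look-alikes are the blue box (178,348), the open grey crate (206,106) and the wide unit's drawer (388,243). I choose the grey lidded box on the mat and the narrower unit, and check both in a close crop.

```bash
python3 - <<'E'
import cv2
t=cv2.imread("pics/top0.png")[125:255,165:335]; cv2.imwrite("pics/c1.png",cv2.resize(t,None,fx=4.5,fy=4.5,interpolation=2))
t=cv2.imread("pics/scene0.png")[235:385,315:525]; cv2.imwrite("pics/c2.png",cv2.resize(t,None,fx=3.8,fy=3.8,interpolation=2))
E
```

```text
(no output)
```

View pics/c1.png

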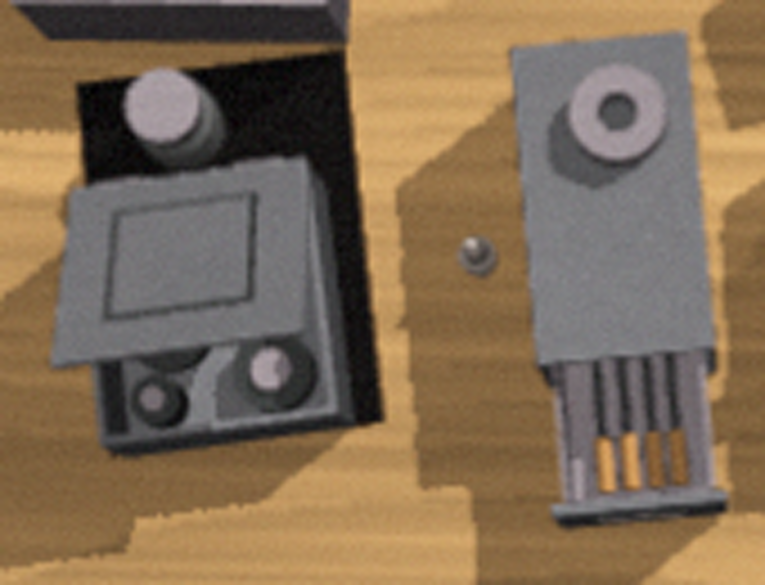

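View pics/c2.png

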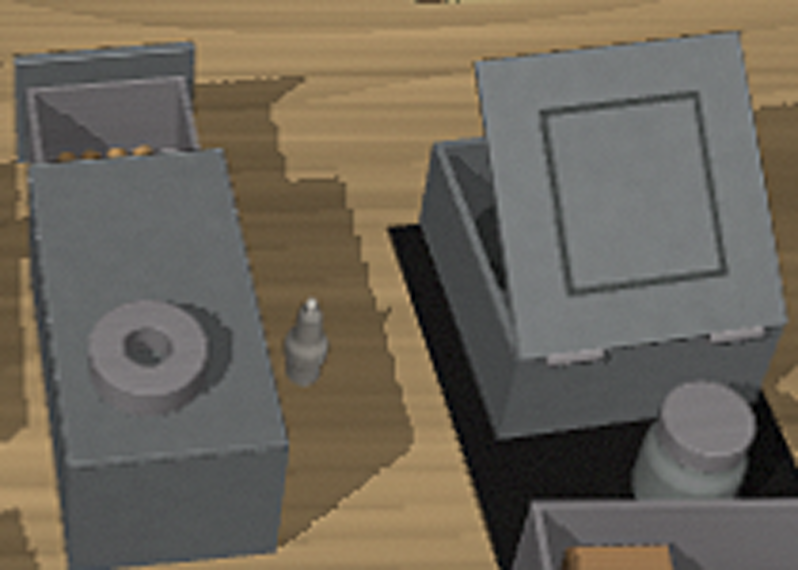

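The crops confirm the choice: grey lid free edge in c2 at (475,60)-(740,31), and narrow front top edge at (15,57)-(192,42). Next I fit both models.

```bash
cat > fit.py <<'E'
from workcell import robot
import numpy as np
from scipy.optimize import least_squares
np.set_printoptions(precision=4,suppress=True)
cal={n:robot.get_calibration(n) for n in("top","scene")}
def proj(n,P):
    c=cal[n];T=c["pose"];q=T[:3,:3].T@(np.array(P)-T[:3,3]);s=q[:2]/q[2]
    s=s*(1+c["k1"]*(s@s));return c["intrinsics"][:2,:2]@s+c["intrinsics"][:2,2]
def px(n,u,v):
    o,f=((165,125),4.5) if n=="top" else ((315,235),3.8)
    return np.array([o[0]+(u+.5)/f-.5,o[1]+(v+.5)/f-.5])
def W(p,l):
    c,s=np.cos(p[2]),np.sin(p[2]);return [p[0]+c*l[0]-s*l[1],p[1]+s*l[0]+c*l[1],l[2]]
def fit(obs,x0):
    f=lambda p:np.concatenate([proj(n,W(p,l(p[3])))-px(n,u,v) for n,u,v,l in obs])
    r=least_squares(f,x0,loss="soft_l1");print(r.x);print(f(r.x).reshape(-1,2).round(1).tolist());return r.x
K=lambda *a:(lambda q:a)
F=lambda y:(lambda q:(-.108-q,y,.094))
N=[("top",512,47,K(.1,.055,.1)),("top",686,33,K(.1,-.055,.1)),("top",540,364,K(-.1,.055,.1)),("top",715,350,K(-.1,-.055,.1)),
("scene",28,165,K(-.1,-.055,.1)),("scene",222,150,K(-.1,.055,.1)),("scene",70,465,K(.1,-.055,.1)),("scene",287,447,K(.1,.055,.1)),
("scene",14,58,F(-.054)),("scene",192,43,F(.054))]
L=lambda d,y:(lambda a:(.08-d*np.cos(a)+.006*np.sin(a),y,.0735+d*np.sin(a)+.006*np.cos(a)))
B=[("top",52,367,L(.16,.075)),("top",307,333,L(.16,-.075)),("top",75,187,L(0,.075)),("top",307,155,L(0,-.075)),
("scene",475,60,L(.16,-.075)),("scene",740,31,L(.16,.075)),("scene",520,358,L(0,-.075)),("scene",785,322,L(0,.075)),
("scene",498,437,K(.08,-.075,.003)),("scene",435,143,K(-.08,-.075,.073))]
n=fit(N,[.7,0,0,.08]);b=fit(B,[.65,.25,0,.8])
print("front",W(n,(-.108-n[3],0,.05)),"home",W(n,(-.108,0,.05)));print("edge",W(b,L(.16,0)(b[3])),"shut",W(b,L(.16,0)(0)),"hinge",W(b,L(0,0)(0)))
E
python3 fit.py
```

```text
[ 0.6805 -0.0013  0.1125  0.0813]
[[-0.8, -0.7], [-0.0, -1.3], [-1.0, -0.2], [0.1, -0.8], [-0.7, -0.6], [-0.1, -1.0], [-1.2, -0.1], [0.3, -0.9], [-0.4, -0.1], [0.7, 0.0]]
[0.6132 0.2532 0.1497 0.6286]
[[-0.6, -0.1], [-1.0, 0.0], [-1.2, -0.2], [-0.3, -0.1], [-0.6, -0.3], [-0.6, -0.4], [-0.4, 0.5], [0.9, 0.5], [-0.6, 0.2], [-0.6, -0.8]]
front [np.float64(0.4924396659873994), np.float64(-0.022534952186748804), 0.05] home [np.float64(0.573188234784146), np.float64(-0.013411089024290234), 0.05]
edge [np.float64(0.5678365915286763), np.float64(0.24640240209198497), np.float64(0.17243796924090904)] shut [np.float64(0.5341041399742918), np.float64(0.2413143240388031), np.float64(0.0795)] hinge [np.float64(0.6923144936378098), np.float64(0.26517818780108154), np.float64(0.0795)]
```

Both fits agree to about a pixel. Drawer is out 81 mm, lid is at 0.63 rad. I'll do the lid first: straight down about 115 mm in front of the hinge.

```bash
cat > rel.py <<'E'
import sys
from workcell import robot
import numpy as np
from scipy.spatial.transform import Rotation as R
np.set_printoptions(precision=2,suppress=True)
# args: x y z yaw_of_tool_x_deg (tool down), several targets
s=robot.read_state();r=R.from_quat(s["tcp_rot"]);a=np.array(sys.argv[1:],float).reshape(-1,4)
print(s["time"],s["tool_pos"].round(4),s["qpos"],s["contact_force"])
for t in a:
    g=R.from_euler("z",t[3],degrees=True)*R.from_euler("x",180,degrees=True)
    print(r.inv().apply(t[:3]-s["tool_pos"])*100,np.degrees((r.inv()*g).as_rotvec()))
E
python3 rel.py .5786 .248 .25 188.6  .5786 .248 .19 188.6
```

```text
0.1 [0.23 0.47 0.2 ] [ 0.98  0.34  1.52 -0.    1.28 -0.15] [-0.82  0.08  0.19]
[-41.33  -4.98  -4.81] [ -0.07  -0.03 -34.37]
[-41.33  -4.97   1.19] [ -0.07  -0.03 -34.37]
```

Request:
jog_arm --series "0 0 -5 0 0 0 0; -6 -0.7 -5 0 0 -8 0; -12 -1.5 -5 0 0 -16 0; -18 -2.2 -5 0 0 -24 0; -24 -2.9 -5 0 0 -34.4 0; -30 -3.6 -5 0 0 -34.4 0; -36 -4.3 -5 0 0 -34.4 0; -41.3 -5 -5 0 0 -34.4 0; -41.3 -5 -5 0 0 -34.4 0; -41.3 -5 -5 0 0 -34.4 0; -41.3 -5 -5 0 0 -34.4 0" --grip_force 20

```text
time: 1.48
tool_pos: [0.5774, 0.2493, 0.2528]
tcp_rot: [-0.076, 0.997, 0.0, -0.0]
contact_force: [0.2, 0.4, 0.2]
grip_width: 0.0001
grasp_force: 0.0
```

```bash
python3 rel.py .5786 .248 .19 188.6; python3 - <<'E'
from workcell import robot
import cv2
a=robot.capture("scene")[60:420,280:600];b=robot.capture("wrist")
cv2.imwrite("pics/d1.png",cv2.hconcat([cv2.resize(a,(427,480)),b[:,130:500]])[:,:,::-1])
E
```

```text
1.475 [0.58 0.25 0.25] [ 0.29  0.51  1.12  0.    1.51 -1.44] [0.24 0.35 0.18]
[-0.1  -0.15  6.28] [ 0.02 -0.01  0.12]
```

View pics/d1.png

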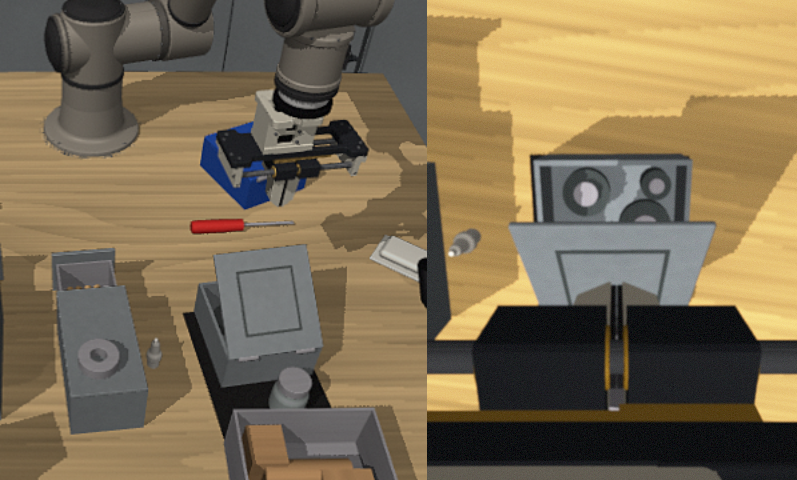

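The wrist view shows the closed fingers centred over the lid. In the scene view the tips are at about (288,205), and I check that against the projection.

```bash
sed -i '/^n=fit/,$s/^/if __name__=="__main__":/' fit.py; python3 -c "
from fit import *
print((proj('scene',[.5774,.2493,.2388])-[280,60])/.75)"; tail -3 fit.py | cut -c1-60
```

```text
[270.2124 220.4481]
("scene",498,437,K(.08,-.075,.003)),("scene",435,143,K(-.08,
if __name__=="__main__":n=fit(N,[.7,0,0,.08]);b=fit(B,[.65,.
if __name__=="__main__":print("front",W(n,(-.108-n[3],0,.05)
```

```bash
python3 - <<'E'
from workcell import robot
from fit import proj
import cv2
p=robot.read_state()["tool_pos"]
a=robot.capture("scene")[:,:,::-1].copy()
for z in(0,.014):
    q=proj("scene",[p[0],p[1],p[2]-z]); print(q); a[int(q[1]),int(q[0])]=(0,0,255)
cv2.imwrite("pics/d2.png",cv2.resize(a[120:260,420:580],None,fx=4,fy=4,interpolation=0))
E
```

```text
[484.0162 219.9382]
[482.6729 225.3098]
```

View pics/d2.png

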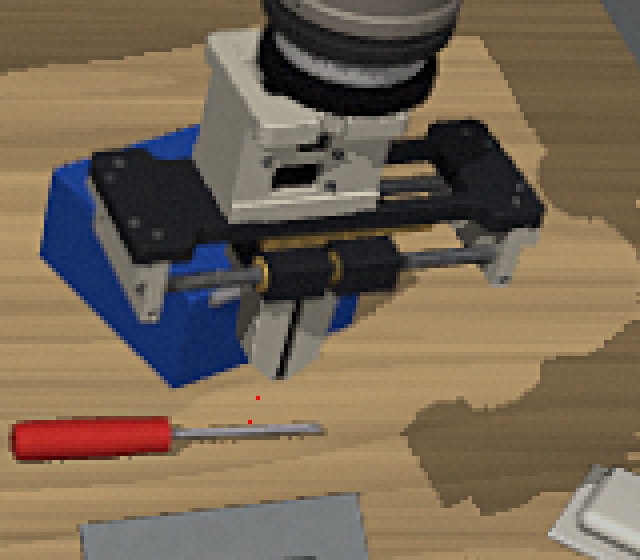

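The tip appears at about (490,215) but the projection gives (483,225), some 20 mm off. Before contact I cross-check with the other cameras: the lid corners projected through the wrist camera, and the tips in the top view.

```bash
python3 - <<'E'
from workcell import robot
import fit,cv2,numpy as np
from fit import *
from scipy.spatial.transform import Rotation as R
s=robot.read_state(); w=robot.capture("wrist")[:,:,::-1].copy(); t=robot.capture("top")[:,:,::-1].copy()
c=dict(robot.get_calibration("wrist")); T=np.eye(4);T[:3,:3]=R.from_quat(s["tcp_rot"]).as_matrix();T[:3,3]=s["tool_pos"]
c["pose"]=T@c["hand_eye"]; fit.cal["wrist"]=c
b=[.6132,.2532,.1497,.6286]
for P in [W(b,L(d,y)(b[3])) for d in(0.16,.1) for y in(.075,-.075)]+[W(b,(-.08,y,z)) for y in(.075,-.075) for z in (.073,.003)]+[T[:3,3]+[0,0,-.014]]:
    q=proj("wrist",P);print(q); cv2.drawMarker(w,tuple(int(round(v)) for v in q),(0,0,255),0,8)
q=proj("top",T[:3,3]+[0,0,-.014]);print("top tip",q);cv2.drawMarker(t,tuple(int(round(v)) for v in q),(0,0,255),0,5)
u=cv2.resize(t[110:270,160:293],(399,480),interpolation=0)
cv2.imwrite("pics/d3.png",cv2.hconcat([w[:,110:510],u]))
E
```

```text
Traceback (most recent call last):
AttributeError: 'function' object has no attribute 'cal'
```

```bash
cat > chk.py <<'E'
import sys
from fit import *
import cv2
from scipy.spatial.transform import Rotation as R
s=robot.read_state(); w=robot.capture("wrist")[:,:,::-1].copy(); t=robot.capture("top")[:,:,::-1].copy()
c=dict(robot.get_calibration("wrist")); T=np.eye(4);T[:3,:3]=R.from_quat(s["tcp_rot"]).as_matrix();T[:3,3]=s["tool_pos"]
c["pose"]=T@c["hand_eye"]; cal["wrist"]=c
b=[.6132,.2532,.1497,.6286]
for P in [W(b,L(d,y)(b[3])) for d in(0.16,.1) for y in(.075,-.075)]+[W(b,(-.08,y,z)) for y in(.075,-.075) for z in (.073,.003)]+[T[:3,3]+[0,0,-.014]]:
    q=proj("wrist",P);print(q); cv2.drawMarker(w,tuple(int(round(v)) for v in q),(0,0,255),0,8)
q=proj("top",T[:3,3]+[0,0,-.014]);print("top tip",q);cv2.drawMarker(t,tuple(int(round(v)) for v in q),(0,0,255),0,5)
u=cv2.resize(t[110:270,160:293],(399,480),interpolation=0)
cv2.imwrite("pics/d3.png",cv2.hconcat([w[:,110:510],u]))
E
python3 chk.py
```

```text
[420.0426 223.2007]
[210.5205 222.793 ]
[404.5784 267.6253]
[226.8037 267.3214]
[396.0013 160.173 ]
[383.769  153.5508]
[236.3411 159.8093]
[249.3753 153.2403]
[316.0695 272.5724]
top tip [196.9997 194.2907]
```

View pics/d3.png

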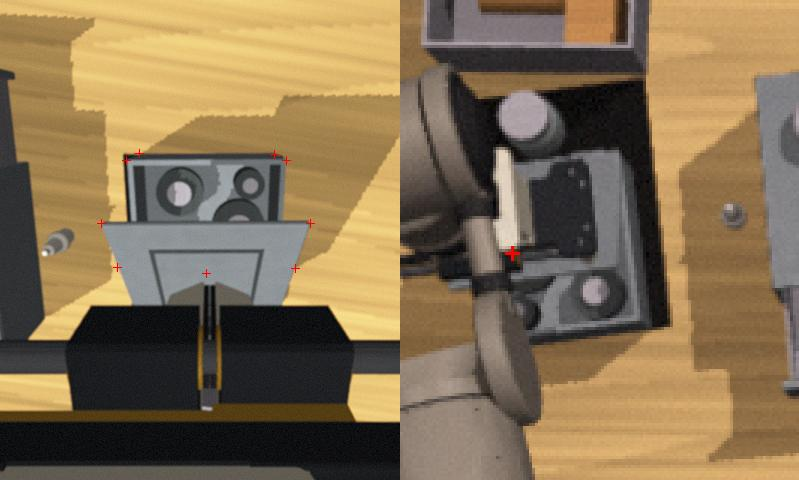

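The wrist view confirms the box model: all corners land within about 2 px. But the closed tips, at about (209,287) against a predicted (206,272), look shorter than nominal. So I descend by feel, which also measures the tip.

Request:
jog_arm --series "0 0 3 0 0 0 0; 0 0 5.5 0 0 0 0; 0 0 6 0 0 0 0; 0 0 6 0 0 0 0"

```text
time: 2.33
tool_pos: [0.5787, 0.2483, 0.193]
tcp_rot: [-0.075, 0.997, 0.0, 0.0]
contact_force: [0.3, 0.3, -0.2]
grip_width: 0.0002
grasp_force: 0.0
```

Request:
jog_arm --series "0 0 0.4 0 0 0 0; 0 0 0.8 0 0 0 0; 0 0 1.2 0 0 0 0; 0 0 1.2 0 0 0 0"

```text
time: 2.82
tool_pos: [0.5782, 0.2482, 0.1802]
tcp_rot: [-0.075, 0.997, -0.0, -0.0]
contact_force: [0.6, -1.0, -0.5]
grip_width: 0.0007
grasp_force: 0.0
```

Request:
jog_arm --series "0 0 0.4 0 0 0 0; 0 0 0.8 0 0 0 0; 0 0 1.2 0 0 0 0; 0 0 1.2 0 0 0 0"

```text
time: 3.32
tool_pos: [0.5782, 0.2482, 0.168]
tcp_rot: [-0.075, 0.997, -0.0, -0.0]
contact_force: [0.3, 0.4, -0.3]
grip_width: 0.0002
grasp_force: 0.0
```

Request:
jog_arm --series "0 0 0.4 0 0 0 0; 0 0 0.8 0 0 0 0; 0 0 0.8 0 0 0 0"

```text
time: 3.7
tool_pos: [0.5782, 0.2481, 0.16]
tcp_rot: [-0.075, 0.997, -0.0, -0.0]
contact_force: [-0.4, 0.1, -0.3]
grip_width: 0.0004
grasp_force: 0.0
```

Request:
jog_arm --series "0 0 0.4 0 0 0 0; 0 0 0.8 0 0 0 0; 0 0 0.8 0 0 0 0"

```text
time: 4.08
tool_pos: [0.5782, 0.2481, 0.152]
tcp_rot: [-0.075, 0.997, -0.0, -0.0]
contact_force: [0.4, 0.1, -0.4]
grip_width: 0.0003
grasp_force: 0.0
```

Request:
jog_arm --series "0 0 0.4 0 0 0 0; 0 0 0.8 0 0 0 0; 0 0 0.8 0 0 0 0"

```text
time: 4.45
tool_pos: [0.5783, 0.2482, 0.1441]
tcp_rot: [-0.075, 0.997, -0.0, -0.0]
contact_force: [-0.3, -0.4, -0.1]
grip_width: 0.0007
grasp_force: 0.1
```

```bash
python3 chk.py; python3 - <<'E'
from workcell import robot
import cv2
from fit import proj
p=robot.read_state()["tool_pos"]
print(proj("scene",p-[0,0,.014]))
a=cv2.resize(robot.capture("scene")[170:350,410:540],(347,480),interpolation=0)[:,:,::-1];b=cv2.imread("pics/d3.png")[:,:400]
cv2.imwrite("pics/d4.png",cv2.hconcat([a,b]))
E
```

```text
[484.8125 287.6477]
[144.5944 287.4227]
[447.4592 339.1823]
[183.6386 339.064 ]
[428.937  177.0195]
[405.8014 164.7846]
[203.3245 176.7656]
[227.5642 164.5755]
[316.0718 272.5952]
top tip [206.6064 200.9264]
[472.5048 264.2074]
```

View pics/d4.png

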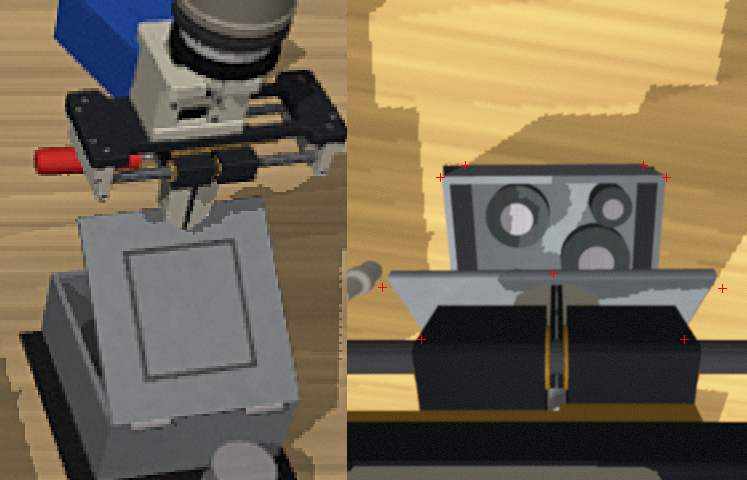

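The lid edge in the wrist view (y about 271, x 390–715) no longer matches the old model (287), so the lid may already be moving under the tips. I estimate its angle.

```bash
cat >> chk.py <<'E'
print("angles")
for a in np.arange(.0,.66,.06): print(round(a,2),[proj("wrist",W(b,L(.16,y)(a))).round(0).tolist() for y in(.075,-.075)], "lid z under TCP",round(.0735+.115*np.tan(a)+.006/np.cos(a),4))
E
python3 chk.py | sed -n '/angles/,$p'; python3 - <<'E'
from workcell import robot
print(robot.read_state())
E
```

```text
angles
0.0 [[432.0, 178.0], [201.0, 178.0]] lid z under TCP 0.0795
0.06 [[436.0, 182.0], [196.0, 181.0]] lid z under TCP 0.0864
0.12 [[440.0, 186.0], [191.0, 186.0]] lid z under TCP 0.0934
0.18 [[445.0, 192.0], [186.0, 192.0]] lid z under TCP 0.1005
0.24 [[450.0, 199.0], [181.0, 199.0]] lid z under TCP 0.1078
0.3 [[455.0, 208.0], [176.0, 208.0]] lid z under TCP 0.1154
0.36 [[460.0, 218.0], [170.0, 218.0]] lid z under TCP 0.1232
0.42 [[466.0, 230.0], [165.0, 230.0]] lid z under TCP 0.1314
0.48 [[471.0, 244.0], [159.0, 244.0]] lid z under TCP 0.1401
0.54 [[476.0, 260.0], [153.0, 260.0]] lid z under TCP 0.1494
0.6 [[482.0, 278.0], [148.0, 278.0]] lid z under TCP 0.1594
0.66 [[487.0, 298.0], [142.0, 297.0]] lid z under TCP 0.1703
{'time': 4.7, 'qpos': array([ 2.83665838e-01,  5.79630210e-01,  1.29981254e+00,  3.70265064e-05,
        1.26210521e+00, -1.43774928e+00]), 'qvel': array([-4.05008911e-04, -1.79357397e-04, -1.40060959e-03, -2.19873752e-04,
       -7.98305526e-05, -2.09952528e-04]), 'joint_torque': array([-1.88503851e-03, -5.47092569e+01, -2.42506349e+01, -2.44776317e-02,
        8.50370061e-02, -1.50919810e-06]), 'tool_pos': array([0.57844963, 0.2482269 , 0.14452545]), 'tcp_rot': array([-7.52326226e-02,  9.97166010e-01,  2.18795595e-05,  1.82161869e-05]), 'contact_force': array([ 0.64457383,  0.39510119, -0.22720408]), 'moment': array([ 0.07231907,  0.05947062, -0.00510932]), 'grasp_force': 0.0, 'grip_width': 0.0004798245021251973}
```

Request:
jog_arm --series "0 0 0.3 0 0 0 0; 0 0 0.6 0 0 0 0; 0 0 0.6 0 0 0 0"

```text
time: 5.08
tool_pos: [0.5783, 0.2482, 0.1382]
tcp_rot: [-0.075, 0.997, -0.0, -0.0]
contact_force: [0.6, -0.1, 0.8]
grip_width: 0.0004
grasp_force: 0.2
```

Request:
jog_arm --series "0 0 0.3 0 0 0 0; 0 0 0.6 0 0 0 0"

```text
time: 5.32
tool_pos: [0.5784, 0.2482, 0.1324]
tcp_rot: [-0.075, 0.997, 0.0, 0.0]
contact_force: [0.3, -0.1, 1.9]
grip_width: 0.0001
grasp_force: 0.5
```

Request:
jog_arm --series "0 0 0.4 0 0 0 0; 0 0 0.8 0 0 0 0; 0 0 1.2 0 0 0 0"

```text
time: 5.7
tool_pos: [0.5784, 0.2482, 0.1202]
tcp_rot: [-0.075, 0.997, 0.0, -0.0]
contact_force: [-0.2, 0.5, 1.0]
grip_width: 0.0003
grasp_force: 0.5
```

Light contact of 1–2 N, and the lid is going down. I continue slowly until the force rises.

Request:
jog_arm --series "0 0 0.5 0 0 0 0; 0 0 1 0 0 0 0; 0 0 1.5 0 0 0 0; 0 0 2 0 0 0 0"

```text
time: 6.2
tool_pos: [0.5784, 0.2482, 0.1002]
tcp_rot: [-0.075, 0.997, 0.0, -0.0]
contact_force: [0.5, -0.7, 1.5]
grip_width: 0.0004
grasp_force: 0.5
```

Request:
jog_arm --series "0 0 0.3 0 0 0 0; 0 0 0.6 0 0 0 0; 0 0 0.9 0 0 0 0"

```text
time: 6.58
tool_pos: [0.5785, 0.2483, 0.0914]
tcp_rot: [-0.075, 0.997, 0.0, 0.0]
contact_force: [-0.0, -0.0, 1.6]
grip_width: 0.0005
grasp_force: 0.5
```

Request:
jog_arm --series "0 0 0.2 0 0 0 0; 0 0 0.4 0 0 0 0; 0 0 0.6 0 0 0 0"

```text
time: 6.95
tool_pos: [0.5785, 0.2483, 0.0855]
tcp_rot: [-0.075, 0.997, 0.0, 0.0]
contact_force: [-0.7, 0.6, 0.5]
grip_width: 0.0006
grasp_force: 0.5
```

Request:
jog_arm --series "0 0 0.2 0 0 0 0; 0 0 0.4 0 0 0 0; 0 0 0.6 0 0 0 0"

```text
time: 7.32
tool_pos: [0.5784, 0.2482, 0.0794]
tcp_rot: [-0.075, 0.997, 0.0, 0.0]
contact_force: [-1.0, 0.2, 1.0]
grip_width: 0.0004
grasp_force: 0.5
```

Request:
jog_arm --series "0 0 0.2 0 0 0 0; 0 0 0.4 0 0 0 0"

```text
time: 7.58
tool_pos: [0.5784, 0.2482, 0.0754]
tcp_rot: [-0.075, 0.997, 0.0, 0.0]
contact_force: [-0.5, -0.1, 1.2]
grip_width: 0.0
grasp_force: 0.5
```

Request:
jog_arm --series "0 0 0.2 0 0 0 0; 0 0 0.4 0 0 0 0"

```text
time: 7.82
tool_pos: [0.5784, 0.2482, 0.0714]
tcp_rot: [-0.075, 0.997, 0.0, 0.0]
contact_force: [-0.0, 0.8, 1.1]
grip_width: 0.0004
grasp_force: 0.5
```

Request:
jog_arm --series "0 0 0.2 0 0 0 0; 0 0 0.4 0 0 0 0; 0 0 0.6 0 0 0 0"

```text
time: 8.2
tool_pos: [0.5784, 0.2482, 0.0654]
tcp_rot: [-0.075, 0.997, 0.0, -0.0]
contact_force: [-0.4, -0.8, 1.5]
grip_width: 0.0004
grasp_force: 0.5
```

Request:
jog_arm --series "0 0 0.15 0 0 0 0; 0 0 0.3 0 0 0 0"

```text
time: 8.45
tool_pos: [0.5784, 0.2482, 0.0624]
tcp_rot: [-0.075, 0.997, 0.0, 0.0]
contact_force: [-0.1, -0.0, 0.7]
grip_width: 0.0007
grasp_force: 0.5
```

```bash
python3 chk.py | sed -n '/angles/,$p' | head -6; python3 - <<'E'
from workcell import robot
import cv2
a=cv2.resize(robot.capture("scene")[170:350,410:540],(347,480),interpolation=0)[:,:,::-1];b=cv2.imread("pics/d3.png")[:,:400]
cv2.imwrite("pics/d5.png",cv2.hconcat([a,b]))
E
```

```text
angles
0.0 [[484.0, 206.0], [145.0, 206.0]] lid z under TCP 0.0795
0.06 [[494.0, 213.0], [135.0, 212.0]] lid z under TCP 0.0864
0.12 [[504.0, 221.0], [125.0, 221.0]] lid z under TCP 0.0934
0.18 [[515.0, 233.0], [113.0, 232.0]] lid z under TCP 0.1005
0.24 [[527.0, 247.0], [100.0, 246.0]] lid z under TCP 0.1078
```

View pics/d5.png

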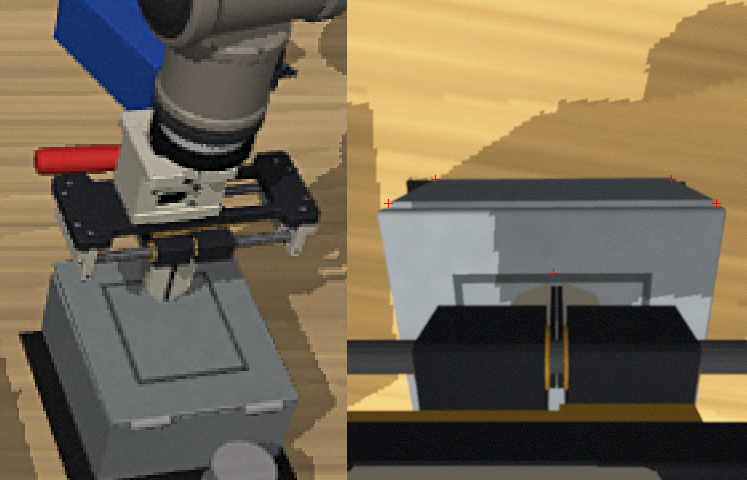

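The lid is nearly shut: its front edge at (378–725, 208) gives about 0.02 rad. I press the last few mm, watching the force.

Request:
jog_arm --series "0 0 0.1 0 0 0 0; 0 0 0.2 0 0 0 0; 0 0 0.2 0 0 0 0"

```text
time: 8.98
tool_pos: [0.5784, 0.2482, 0.0605]
tcp_rot: [-0.075, 0.997, 0.0, 0.0]
contact_force: [0.7, -1.0, 0.5]
grip_width: 0.0006
grasp_force: 0.1
```

Request:
jog_arm --series "0 0 0.1 0 0 0 0; 0 0 0.1 0 0 0 0"

```text
time: 9.22
tool_pos: [0.5785, 0.2482, 0.0595]
tcp_rot: [-0.075, 0.997, 0.0, 0.0]
contact_force: [0.6, 0.6, -0.3]
grip_width: 0.0007
grasp_force: 0.1
```

Request:
jog_arm --series "0 0 0.1 0 0 0 0; 0 0 0.1 0 0 0 0"

```text
time: 9.48
tool_pos: [0.5784, 0.2482, 0.0584]
tcp_rot: [-0.075, 0.997, 0.0, 0.0]
contact_force: [-0.6, -0.9, 0.4]
grip_width: 0.0006
grasp_force: 0.1
```

Request:
jog_arm --series "0 0 0.1 0 0 0 0; 0 0 0.2 0 0 0 0; 0 0 0.2 0 0 0 0"

```text
time: 9.85
tool_pos: [0.5785, 0.2482, 0.0564]
tcp_rot: [-0.075, 0.997, 0.0, 0.0]
contact_force: [-0.3, 0.2, 0.2]
grip_width: 0.0007
grasp_force: 0.0
```

Request:
jog_arm --series "0 0 0.1 0 0 0 0; 0 0 0.2 0 0 0 0; 0 0 0.2 0 0 0 0"

```text
time: 10.22
tool_pos: [0.5785, 0.2482, 0.0555]
tcp_rot: [-0.075, 0.997, 0.0, 0.0]
contact_force: [-2.8, -1.5, 6.7]
grip_width: 0.0005
grasp_force: 3.4
```

Request:
jog_arm --series "0 0 0.1 0 0 0 0; 0 0 0.2 0 0 0 0; 0 0 0.2 0 0 0 0"

```text
time: 10.6
tool_pos: [0.5786, 0.2483, 0.0554]
tcp_rot: [-0.075, 0.997, 0.0, 0.001]
contact_force: [-7.4, -2.2, 17.2]
grip_width: 0.0006
grasp_force: 8.9
```

The lid is hard against the stop at 17 N, i.e. shut. The tip really sits about 24 mm behind the reported TCP (z 0.0555 on a 0.0795 surface), and I allow for that from here. Lift off and plan the drawer approach.

Request:
jog_arm --series "0 0 -1 0 0 0 0; 0 0 -4 0 0 0 0; 0 0 -9 0 0 0 0; 0 0 -12 0 0 0 0; 0 0 -12 0 0 0 0"

```text
time: 11.22
tool_pos: [0.58, 0.2487, 0.1754]
tcp_rot: [-0.075, 0.997, 0.001, 0.003]
contact_force: [0.1, -0.1, -1.6]
grip_width: 0.0002
grasp_force: 0.0
```

```bash
python3 rel.py .4477 -.0276 .17 186.4 .4477 -.0276 .034 186.4; python3 chk.py | sed -n '1,5p'
```

```text
11.225 [0.58 0.25 0.18] [ 0.28  0.55  1.26  0.    1.32 -1.44] [ 0.08 -0.13 -1.64]
[ 17.22 -25.33   0.41] [0.05 0.34 2.23]
[ 17.3  -25.34  14.01] [0.05 0.34 2.23]
[459.5522 258.9513]
[170.1469 258.8186]
[431.519  309.4302]
[199.5372 309.3964]
[417.171 167.706]
```

Request:
jog_arm --series "2.9 -4.2 0.4 0 0 0 0; 5.7 -8.5 0.4 0 0 1 0; 8.6 -12.7 0.4 0 0 2.2 0; 11.5 -17 0.4 0 0 2.2 0; 14.4 -21.2 0.4 0 0 2.2 0; 17.2 -25.3 0.4 0 0 2.2 0; 17.2 -25.3 0.4 0 0 2.2 0; 17.2 -25.3 5 0 0 2.2 0; 17.2 -25.3 10 0 0 2.2 0; 17.2 -25.3 13.5 0 0 2.2 0; 17.2 -25.3 14 0 0 2.2 0; 17.2 -25.3 14 0 0 2.2 0"

```text
time: 12.82
tool_pos: [0.4466, -0.0273, 0.0326]
tcp_rot: [-0.056, 0.998, 0.0, -0.0]
contact_force: [0.4, -0.3, 0.2]
grip_width: 0.001
grasp_force: 0.0
```

```bash
python3 rel.py .4924 -.0225 .034 186.4 .5732 -.0134 .034 186.4
```

```text
12.825 [ 0.45 -0.03  0.03] [-0.23  0.43  1.95  0.    0.76 -1.92] [ 0.42 -0.26  0.21]
[-4.61 -0.04 -0.14] [ 0.02 -0.02  0.06]
[-12.74  -0.04  -0.15] [ 0.02 -0.02  0.06]
```

Request:
jog_arm --series "-1.5 0 0 0 0 0 0; -2.5 0 0 0 0 0 0; -3.2 0 0 0 0 0 0; -3.8 0 0 0 0 0 0; -4.4 0 0 0 0 0 0; -5 0 0 0 0 0 0"

```text
time: 13.58
tool_pos: [0.4961, -0.022, 0.0325]
tcp_rot: [-0.056, 0.998, 0.0, -0.0]
contact_force: [-2.5, -0.5, 1.2]
grip_width: 0.0003
grasp_force: 1.1
```

Request:
jog_arm --series "-0.8 0 0 0 0 0 0; -1.6 0 0 0 0 0 0; -2.4 0 0 0 0 0 0; -3.2 0 0 0 0 0 0; -4 0 0 0 0 0 0"

```text
time: 14.2
tool_pos: [0.5362, -0.0175, 0.0324]
tcp_rot: [-0.056, 0.998, 0.0, -0.0]
contact_force: [-2.9, 1.5, 0.5]
grip_width: 0.0006
grasp_force: 1.2
```

Sliding at about 3 N. Continue, slower towards the end (stop expected at TCP x of about 0.56–0.565).

Request:
jog_arm --series "-0.6 0 0 0 0 0 0; -1.2 0 0 0 0 0 0; -1.7 0 0 0 0 0 0; -2 0 0 0 0 0 0; -2.2 0 0 0 0 0 0"

```text
time: 14.82
tool_pos: [0.5577, -0.0152, 0.0325]
tcp_rot: [-0.056, 0.998, 0.0, -0.0]
contact_force: [-2.2, 0.8, -1.1]
grip_width: 0.0003
grasp_force: 1.0
```

Request:
jog_arm --series "-0.2 0 0 0 0 0 0; -0.4 0 0 0 0 0 0; -0.5 0 0 0 0 0 0"

```text
time: 15.2
tool_pos: [0.561, -0.0148, 0.0324]
tcp_rot: [-0.056, 0.998, 0.0, -0.002]
contact_force: [-10.2, -1.3, 5.3]
grip_width: 0.0004
grasp_force: 5.1
```

Request:
jog_arm --series "-0.1 0 0 0 0 0 0; -0.2 0 0 0 0 0 0; -0.2 0 0 0 0 0 0"

```text
time: 15.58
tool_pos: [0.5608, -0.0148, 0.0325]
tcp_rot: [-0.056, 0.998, 0.0, -0.004]
contact_force: [-16.0, -2.8, 8.9]
grip_width: 0.0001
grasp_force: 8.0
```

Request:
jog_arm --series "0.3 0 0 0 0 0 0; 1.5 0 0 0 0 0 0; 4 0 0 0 0 0 0; 8 0 0 0 0 0 0; 8 0 -6 0 0 0 0; 8 0 -12 0 0 0 0; 13 0 -17 0 0 0 0; 18 0 -17 0 0 0 0; 18 0 -17 0 0 0 0"

```text
time: 16.7
tool_pos: [0.383, -0.0346, 0.2034]
tcp_rot: [-0.056, 0.998, -0.0, 0.001]
contact_force: [1.1, -0.0, -0.8]
grip_width: 0.0005
grasp_force: 0.0
```

```bash
python3 - <<'E'
from workcell import robot
import cv2
a=robot.capture("scene")[210:390,190:530];b=robot.capture("top")[120:260,170:430]
a=cv2.resize(a,(560,296));b=cv2.resize(b,(560,302))
cv2.imwrite("pics/e1.png",cv2.vconcat([a,b])[:,:,::-1])
E
```

```text
(no output)
```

View pics/e1.png

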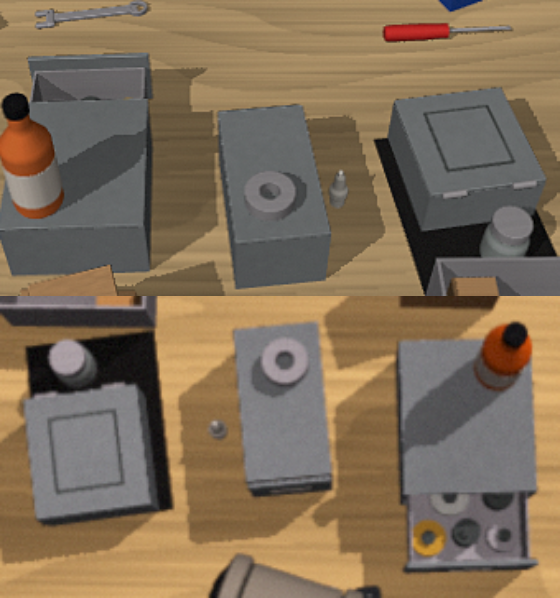

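The picture shows the narrow drawer home (its front at (290,485) flush with the unit), the lid flat on the box at (85,450), and the wide drawer still open at (468,535). The bystanders stand as before. Handing in.

```bash
python3 -c "
from workcell import robot
print(robot.job_done())"
```

```text
the job is handed in; nothing more can be done
None
```

I pushed the narrow drawer home and the parts box lid shut, both slowly until they met a firm stop. In the last picture the wide drawer is still open and nothing else looks disturbed. I handed the job in at about 17 s; no verdict came back.

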